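# Lay a sample bottle on the labeller's rollers and bring up the next

### The job

Take the white sample bottle that stands between the guide rails of the bench labeller and lay it down on its side on the two rollers, cap towards the end plate: let it down under control, do not let it topple over. Slide it along the rollers until its cap is fully home against the end plate, and push the second white bottle up between the rails so that it waits upright at the end of the deck, its front level with the deck's edge. Leave the amber jar, the beaker and the vial rack where they are.

Things in the scene. Friction and masses are not known exactly. Their poses are not given: they have to be found in the camera images.
- labeller: Bench labelling machine, fixed; placed and turned differently each time. Origin on the bench under the middle of the deck's end edge; +x along the lane and on along the rollers, +y to the left of +x, +z up; all mm below are in this frame. Infeed deck: flat steel, x -270 to 0, y -100 to 100, top at z = 42. Aluminium base plate under rollers and label head: x 0 to 245, y -210 to 80, top at z = 12.
- deck_end (a point): on the deck's top, middle of its end edge (x 0, y 0, z 42 mm of the labeller); the rollers begin 6 mm beyond it
- lane_entry (a point): on the deck's top where the lane begins (x -125, y 0, z 42). The lane is two straight white guide rails from x = -125 to -5, inner faces at y = +-34 (68 mm apart), 8 mm thick, from z = 55 to 73; at the entry they flare out to y = +-52 at x = -161. Thumb screws outside the rails at y = +-52, up to z = 74.
- cradle (a point): middle of the roller cradle on the axis of a bottle lying in it (x 96, y 0, z 73.5 mm). Two parallel rubber rollers, 20 mm diameter, x 6 to 186, axes at y = +-29, z = 46 (tops at z = 56; 38 mm free between them); they do not turn. A 60 mm bottle lying on them has its axis at y 0, z 73.5, its lowest line at z 43.5, 1.5 mm above deck level.
- end_stop (a point): on the plane of the end plate's face, on the axis of a lying bottle (x 190, y 0, z 73.5 mm). The upright aluminium end plate stands across the far end of the rollers: y -48 to 48, 8 mm thick, top at z = 68. With the cap's top home against it, the centre of the bottle's base is at x = 50.
- label_head (a point): centre of the paper label roll (x 95, y -155, z 66 mm). Label head: x 46 to 144, y -90 to -200, up to z = 110; its sloping peel plate lies between y = -52 and -104 at z about 63. White motor box at x 152 to 238, y -105 to -195, up to z = 86.
- lead_bottle: White sample bottle, 60 mm diameter, 140 mm tall, 0.18 to 0.32 kg, starts upright between the rails, 35 to 65 mm before the deck end. Body to 100 mm, shoulder, neck 35 mm diameter at 106 to 114, ribbed cap 40 mm diameter from 114 to 140. Centre of mass 59 mm up: tipped over its foot it balances at 27 degrees. Friction 0.45 to 0.75. Origin: centre of its base, +z to the cap.
- lead_bottle_cap (a point): centre of the top of the first bottle's cap
- next_bottle: Second white sample bottle, the same in every respect; starts upright on the deck before the flared entry of the rails, its centre 185 to 235 mm before the deck's end edge and up to 45 mm to either side of the lane's centre line. Origin: centre of its base; +z up along its axis.
- cap_jar: bystander: small amber glass jar, 44 mm diameter, 50 mm tall, on the deck outside the rail on the +y side; origin at its underside
- beaker: bystander: glass beaker, 72 mm diameter, 85 mm tall, on the bench beside the deck on the labeller's -y side, away from the robot; origin at its underside
- vial_rack: bystander: white rack of vials, 150 x 80 mm, 90 mm tall, on the bench beyond the end of the rollers; origin at its underside
Mind the look-alikes: they are no part of the job. What is shaped like the lead_bottle but blue or pink is not meant.

How it is judged:
On the way:
1. the first bottle lies on its side on the rollers, cap towards the end plate (angle between lead_bottle's own z axis and vertical between 1.45 and 1.7 rad and y of lead_bottle in the frame of labeller between -0.012 and 0.012 m and z of lead_bottle in the frame of labeller between 0.066 and 0.081 m and x of lead_bottle_cap in the frame of labeller above 0.05 m), for 0.2 s.
At the end, for the whole second after the job is handed in: First bottle at rest in the cradle, cap against the end plate (base within 5 mm of home along the rollers, 7 mm sideways, 5.5 mm in height, axis within 0.08 rad); second at rest in the lane, upright within 0.08 rad, its front between 12 mm past and 25 mm short of the deck's end edge (x of lead_bottle in the frame of labeller between 0.045 and 0.055 m and y of lead_bottle in the frame of labeller between -0.007 and 0.007 m and z of lead_bottle in the frame of labeller between 0.068 and 0.079 m and angle between the z axis of lead_bottle and the x axis of labeller, either way round below 0.08 rad and x of next_bottle in the frame of labeller between -0.055 and -0.018 m and y of next_bottle in the frame of labeller between -0.008 and 0.008 m and angle between next_bottle's own z axis and vertical below 0.08 rad and z of next_bottle in the frame of labeller between 0.039 and 0.046 m and linear speed of each of lead_bottle, next_bottle below 0.02 m/s); the robot touches nothing.
It fails at once if the first bottle toppled or was dropped: it turned faster than 6 rad/s (angular speed of lead_bottle above 6 rad/s).
It fails at once if the second bottle fell over (angle between next_bottle's own z axis and vertical above 0.6 rad).
It fails at once if a bystander was moved more than 30 mm (distance of any of cap_jar, beaker, vial_rack from where it was at the start of the episode above 0.03 m).
It also fails if it takes over 72 s, if anything falls off the work surface, if the arm or the gripper's body presses on something with over 40 N, if the wrist force passes 120 N, or if a joint passes its speed limit or range.

### The arm

A 6-joint arm with a two-finger parallel gripper is mounted at the origin on the work surface. World frame = base frame: x ahead of the robot, y to its left, z up, the work surface at z = 0. Lengths are in m, angles in rad, forces in N, time in s.
With the tool pointing down it reaches from about 0.35 to 0.975 m from the base axis. Payload 4.9 kg.
Tool frame: the origin (TCP) lies between the finger pads; the fingertips stand 19 mm ahead of it and the grasp point (between the pads) is the TCP; z points along the fingers, y is the line along which they close (so a half turn about z gives the same grasp; the last joint's range is limited). The gripper opens to 85 mm and grips with 20 to 120 N. Pads are 22 mm wide; open, the fingers measure 114 mm over their backs; the gripper's body (76 mm by 85 mm) begins 54 mm behind the grasp point. The pads swing forward as they close: fully open they stand 13 mm farther back than shut.
Start: joints at [1.093, 0.053, 1.613, -0, 1.476, -0.119], TCP at [0.219, 0.585, 0.25] pointing down, gripper open.
Joint ranges: [-3.01, 3.01], [-1.01, 2.22], [0.06, 2.58], [-1.02, 4.17], [0.09, 2.62], [-3.14, 3.14]. Speed limits (rad/s): [2.57, 2.57, 3.14, 3.14, 3.14, 3.14].

### API

Orientations are given as a rotation vector (axis times angle).
In Python, from station import ctrl gives the robot as it stands. The module is installed in compiled form; this text tells all that it offers.
- The arm moves only by the tool servo_tool, never from a script. Its argument "increments" is a list that holds one entry, the list of rows, each a list of 5 numbers: the finger opening in cm, from 0 to 8.54, then the shift along the tool's x, y, z in cm, then the turn about the tool's z in degrees. A call has 1 to 5 rows; each row is the pose to reach, as a shift and turn from the pose commanded when the call began, along the tool's axes at that moment; what a row does not reach only later rows make up. A row lasts 1/10 s, in which the tool goes at most 50 mm and 8.59 degrees, less where a joint would pass 70% of its speed; a pose out of reach is approached as far as the arm can. A call with a gripper value outside its range is refused whole. The fingers move at their own pace and stop on an object; "newtons" is the grip in N (left out, the last holds). Time passes only in rows, so rows that repeat a pose let the fingers close. It gives the time, the measured TCP pose, the force, the opening and the grip force at its end, in the units of the state.
- ctrl.get_obs(): the state, without advancing time (a new reading comes with each control period).
- ctrl.get_image(name): name is "scene" or "top" or "wrist"; returns a dict with "img" (400x640x3 uint8, red, green, blue), "fx", "fy", "cx", "cy" (pixels), "rvec" (rotation vector, rad) and "tvec" (3), from world to camera coordinates, as OpenCV has them; the wrist camera has in their place "mount" (4x4, takes a point from camera to tool coordinates, whose origin is the TCP and whose axes are the flange's). Camera axes: x right, y down, z forward; pixel columns grow to the right and rows downward; lengths in m; the calibration is good to about 2 mm. A picture is of the moment at which its call begins: read the wrist's pose just before it. There is no depth.
- ctrl.finish_job(): hands the job in; it is judged then, once.
The state is a dict: "t": time; "q": joint angles; "dq": joint speeds; "effort": joint torques, N m; "tool_pos": TCP position; "tool_rot": TCP orientation; "contact_force": force on the tool from outside, world axes, zero at the start; "wrist_torque": the same for the moment, N m; "opening": finger opening in m; "grip_force": force on a finger pad.
Only numpy, scipy, OpenCV 4.12 (cv2) and the standard library are available. Lean on these libraries where they do the work, as an engineer would, in place of code of your own. Each camera call takes 0.05 s, during which the arm holds its last target. There are 200 camera calls.

## Working session

There is one attempt and no reset: what is moved stays moved. The work goes in short steps, Python scripts to look and compute and a tool call to move; the robot and the scene stay as the last step left them, time stands still between calls to the robot, and variables do not carry over. Pictures are saved under pics/ and viewed, at most 10 in all, crops included, and the job is handed in when it is done.

Besides the shell and the picture viewer there is one more tool, called after ">>>" as name(argument=value, ...), one argument or row to a line, values as JSON. servo_tool: Moves the arm, as the interface text tells. Its arguments: {"type":"object","properties":{"increments":{"type":"array"},"newtons":{"type":"number"}},"required":["increments"]}

```bash
mkdir -p pics; cat >h.py <<'E'
import numpy as np,cv2,pickle
from scipy.spatial.transform import Rotation as R
from station import ctrl
def grab(n,f):
    o=ctrl.get_obs(); d=ctrl.get_image(n); d['obs']=o
    cv2.imwrite('pics/'+f+'.png',d['img'][:,:,::-1]); pickle.dump(d,open(f+'.pkl','wb')); return d
def cam(d):
    "R,t world->cam"
    if 'mount' in d:
        T=np.eye(4);T[:3,:3]=R.from_rotvec(d['obs']['tool_rot']).as_matrix();T[:3,3]=d['obs']['tool_pos']
        W=np.linalg.inv(T@d['mount']); return W[:3,:3],W[:3,3]
    return R.from_rotvec(np.ravel(d['rvec'])).as_matrix(),np.ravel(d['tvec'])
def proj(d,P):
    r,t=cam(d); c=np.atleast_2d(P)@r.T+t
    return np.c_[d['fx']*c[:,0]/c[:,2]+d['cx'],d['fy']*c[:,1]/c[:,2]+d['cy']]
def onz(d,uv,z):
    r,t=cam(d); uv=np.atleast_2d(uv); v=np.c_[(uv[:,0]-d['cx'])/d['fx'],(uv[:,1]-d['cy'])/d['fy'],np.ones(len(uv))]@r
    o=-r.T@t; return o+v*((z-o[2])/v[:,2])[:,None]
def tri(ds,uvs):
    A=[];b=[]
    for d,(u,v) in zip(ds,uvs):
        r,t=cam(d)
        for k,f,c,p in((0,'fx','cx',u),(1,'fy','cy',v)):
            m=(p-d[c])/d[f]; A.append(r[k]-m*r[2]); b.append(m*t[2]-t[k])
    return np.linalg.lstsq(np.array(A),np.array(b),rcond=None)[0]
def load(f): return pickle.load(open(f+'.pkl','rb'))
E
python3 -c "
from h import *
for n in('scene','top'): d=grab(n,n+'0'); r,t=cam(d); print(n,d['fx'],-r.T@t)
o=ctrl.get_obs();print(o['t'],o['tool_pos'],R.from_rotvec(o['tool_rot']).as_matrix().round(3))
a,b=[cv2.imread(f'pics/{n}0.png') for n in('scene','top')]
"
```

```text
scene 431.18567835540574 [ 0.83981839 -0.43268059  0.87928396]
top 407.4930991771536 [0.40666274 0.0786234  1.21525577]
0.1 [0.21921885 0.58473364 0.24917895] [[-0.936  0.351 -0.001]
 [ 0.351  0.936 -0.002]
 [ 0.    -0.002 -1.   ]]
```

View pics/top0.png

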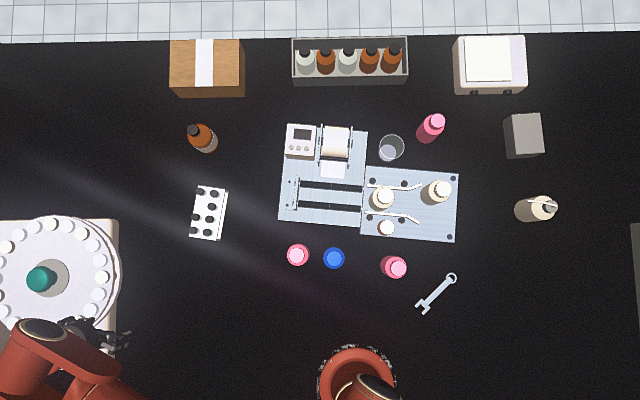

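View pics/scene0.png

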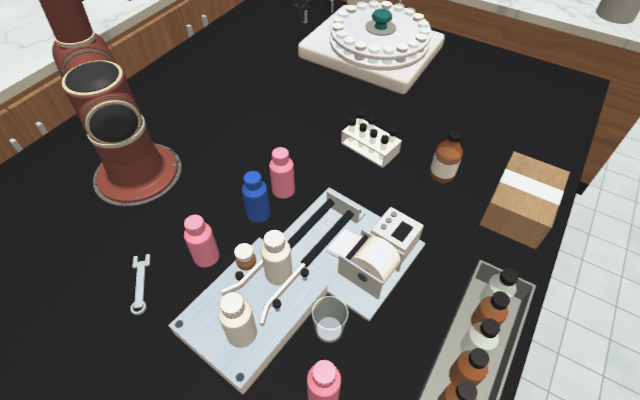

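```bash
python3 -c "
import cv2
a=cv2.imread('pics/top0.png')[115:250,270:470]; cv2.imwrite('pics/c1.png',cv2.resize(a,None,fx=4,fy=4,interpolation=2))
a=cv2.imread('pics/scene0.png')[185:385,165:430]; cv2.imwrite('pics/c2.png',cv2.resize(a,None,fx=3,fy=3,interpolation=2))"
```

```text
(no output)
```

View pics/c1.png

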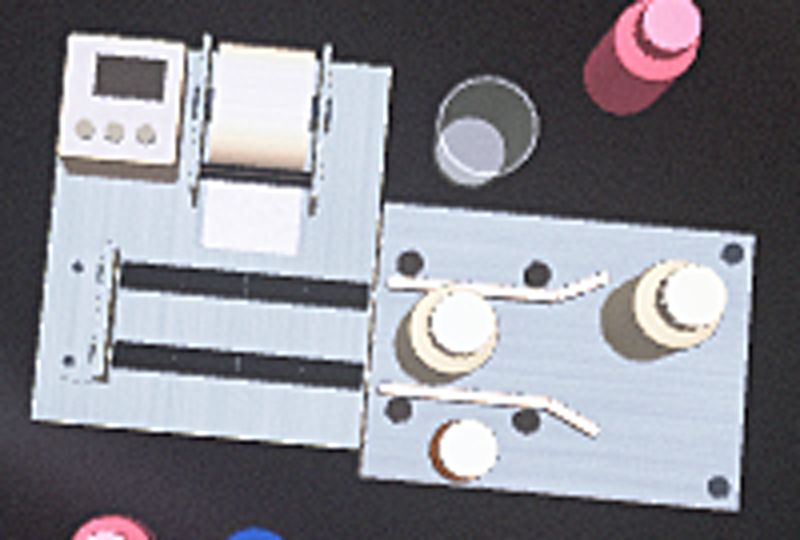

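View pics/c2.png

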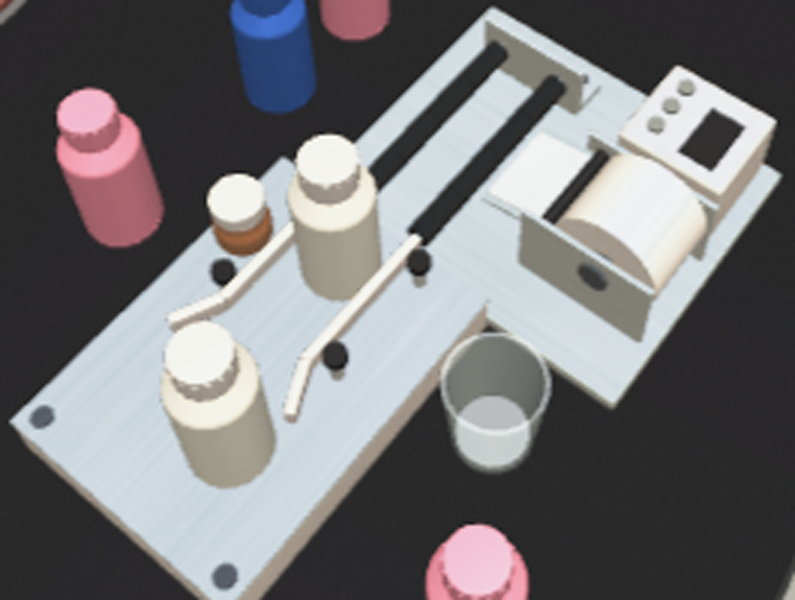

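```bash
cat >m.py <<'E'
from h import *
from scipy.optimize import least_squares
T,S=load('top0'),load('scene0')
ct=lambda u,v:np.array([270+u/4-.4,115+v/4-.4]); cs=lambda u,v:np.array([165+u/3-.33,185+v/3-.33])
for n,a,b in(('lead',(462,322),(328,158)),('next',(694,295),(201,351)),('c(0,-100)',(385,203),(487,303)),('c(-270,100)',(738,511),(12,420))):
    print(n,tri([T,S],[ct(*a),cs(*b)]).round(4), onz(T,ct(*a),.182 if n in('lead','next') else .042).round(4))
L=[(0,-100),(-270,-100),(-270,100),(0,100)]; C=[(385,203),(755,236),(738,511),(360,477)]
P=np.array([onz(T,ct(*c),.042)[0,:2] for c in C]); Q=np.array(L)/1000
f=lambda p:(np.c_[np.cos(p[2])*Q[:,0]-np.sin(p[2])*Q[:,1]+p[0],np.sin(p[2])*Q[:,0]+np.cos(p[2])*Q[:,1]+p[1]]-P).ravel()
r=least_squares(f,[.5,0,1.57]); print(r.x,(r.fun*1000).round(1))
p=r.x; np.save('lab.npy',p); c,s=np.cos(p[2]),np.sin(p[2])
for a in((462,322),(694,295)):
    w=onz(T,ct(*a),.182)[0,:2]-p[:2]; print('in lab',(1000*(w@np.array([[c,-s],[s,c]]))).round(1))
o=ctrl.get_obs(); m=R.from_rotvec(o['tool_rot']).as_matrix(); print('yaw tool y',np.degrees(np.arctan2(m[1,1],m[0,1])),'lab y',np.degrees(p[2])+90, o['q'])
E
python3 m.py
```

```text
lead [ 0.5264 -0.0762  0.185 ] [[ 0.5265 -0.0769  0.182 ]]
next [ 0.5409 -0.2245  0.1849] [[ 0.5411 -0.2255  0.182 ]]
c(0,-100) [ 0.6311 -0.045   0.041 ] [[ 0.6312 -0.0447  0.042 ]]
c(-270,100) [ 0.4039 -0.2885  0.0462] [[ 0.403  -0.2908  0.042 ]]
[ 0.53192149 -0.03321538  1.46026959] [ 0.1  0.4 -0.3  0.5 -0.3  0.2  0.4 -1.1]
in lab [-44.    0.6]
in lab [-190.1  -30.4]
yaw tool y 69.44178237567998 lab y 173.6672844416847 [ 1.09300882e+00  5.33244011e-02  1.61413356e+00  5.21772556e-07
  1.47602110e+00 -1.18978761e-01]
```

>>> servo_tool(
  increments=[
    [[8.5,-3.5,-3.5,0,0],[8.5,-7,-7,0,0],[8.5,-10.5,-10.5,0,0],[8.5,-14,-14,0,0],[8.5,-17.5,-17.5,0,0]],
  ],
)

```text
t: 0.6
tool_pos: [0.322, 0.358, 0.2498]
tool_rot: [-0.559, -3.091, 0.001]
contact_force: [0.4, 0.5, 0.3]
opening: 0.0849
grip_force: 0.0
```

>>> servo_tool(
  increments=[
    [[8.5,-3.5,-3.5,0,0],[8.5,-7,-7,0,0],[8.5,-10.5,-10.5,0,0],[8.5,-14,-14,0,0],[8.5,-17.5,-17.5,0,0]],
  ],
)

```text
t: 1.1
tool_pos: [0.4244, 0.1326, 0.2501]
tool_rot: [0.56, 3.091, 0.0]
contact_force: [1.2, 0.1, 0.0]
opening: 0.0851
grip_force: 0.0
```

>>> servo_tool(
  increments=[
    [[8.5,-3.5,-3.5,0,0],[8.5,-7,-7,0,0],[8.5,-10.5,-10.5,0,0],[8.5,-14,-14,0,0],[8.5,-17,-16,0,0]],
  ],
)

```text
t: 1.6
tool_pos: [0.5274, -0.0779, 0.2498]
tool_rot: [-0.564, -3.09, 0.001]
contact_force: [0.9, 0.1, 0.7]
opening: 0.0852
grip_force: 0.0
```

>>> servo_tool(
  increments=[
    [[8.5,0,0,0,8.5],[8.5,0,0,0,17],[8.5,0,0,0,25.5],[8.5,0,0,0,34],[8.5,0,0,0,42.5]],
  ],
)

```text
t: 2.1
tool_pos: [0.527, -0.0749, 0.2496]
tool_rot: [-1.651, -2.672, 0.0]
contact_force: [-1.0, 0.8, 0.5]
opening: 0.085
grip_force: 0.0
```

>>> servo_tool(
  increments=[
    [[8.5,0,0,0,8.5],[8.5,0,0,0,17],[8.5,0,0,0,25.5],[8.5,0,0,0,33.3],[8.5,0,0,0,33.3]],
  ],
)

```text
t: 2.6
tool_pos: [0.527, -0.0749, 0.2497]
tool_rot: [-2.34, -2.095, 0.001]
contact_force: [0.0, -0.3, 0.3]
opening: 0.0847
grip_force: 0.0
```

```bash
cat >w.py <<'E'
from h import *
def lab(P):
    p=np.load('lab.npy'); c,s=np.cos(p[2]),np.sin(p[2]); P=np.atleast_2d(P).astype(float)
    return 1000*np.c_[(P[:,:2]-p[:2])@np.array([[c,-s],[s,c]]),P[:,2]]
def wld(Q):
    p=np.load('lab.npy'); c,s=np.cos(p[2]),np.sin(p[2]); Q=np.atleast_2d(Q)/1000
    return np.c_[Q[:,:2]@np.array([[c,s],[-s,c]])+p[:2],Q[:,2]]
def st():
    o=ctrl.get_obs(); m=R.from_rotvec(o['tool_rot']).as_matrix()
    print('lab mm',lab(o['tool_pos']).round(1),'yaw err deg',np.degrees(np.load('lab.npy')[2]-np.arctan2(m[1,0],m[0,0])).round(2),'F',np.round(o['contact_force'],1),'open',o['opening'],'t',o['t'])
if __name__=='__main__': st()
E
python3 w.py
python3 -c "
from w import *
d=grab('wrist','w1')
for X,Y in((-44,0.6),(0,0)): print(proj(d,wld([[X,Y,182 if X else 42]])))
"
```

```text
lab mm [[-41.9   0.3 249.7]] yaw err deg 0.01 F [ 0.  -0.3  0.3] open 0.08473158833655703 t 2.6
[[319.84624702 227.29854457]]
[[320.23885502 143.76087908]]
```

View pics/w1.png

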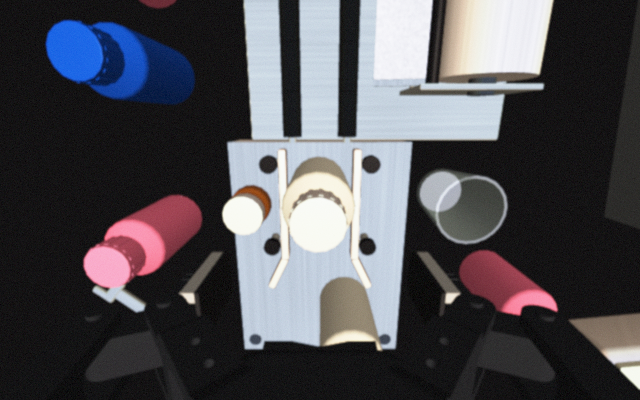

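>>> servo_tool(
  increments=[
    [[8.5,-0.1,0,4,0],[8.5,-0.1,0,8,0],[8.5,-0.1,0,11,0],[8.5,-0.1,0,11.5,0],[8.5,-0.1,0,11.5,0]],
  ],
)

```text
t: 3.15
tool_pos: [0.5266, -0.0757, 0.1345]
tool_rot: [-2.338, -2.095, 0.002]
contact_force: [0.1, 0.0, 0.4]
opening: 0.0851
grip_force: 0.0
```

>>> servo_tool(
  increments=[
    [[6.2,0,0,0,0],[6,0,0,0,0],[5.6,0,0,0,0],[5.5,0,0,0,0],[5.5,0,0,0,0]],
  ],
  newtons=30,
)

```text
t: 3.65
tool_pos: [0.5284, -0.0763, 0.1382]
tool_rot: [2.339, 2.093, 0.003]
contact_force: [-3.2, 0.0, 6.5]
opening: 0.0588
grip_force: 31.8
```

```bash
python3 w.py
```

```text
lab mm [[-43.3  -1.3 138.2]] yaw err deg 0.0 F [-3.2  0.   6.5] open 0.05878601480358515 t 3.65
```

>>> servo_tool(
  increments=[
    [[5.5,0,-0.1,-0.3,0],[5.5,0,-0.1,-0.6,0],[5.5,0,-0.1,-0.9,0],[5.5,1,-0.1,-0.9,0],[5.5,2.2,-0.1,-0.9,0]],
  ],
)

```text
t: 4.15
tool_pos: [0.5286, -0.0533, 0.1442]
tool_rot: [-2.342, -2.094, -0.0]
contact_force: [-0.1, -0.3, -2.2]
opening: 0.0588
grip_force: 32.7
```

```bash
python3 w.py; python3 -c "
from w import *
d=grab('scene','s1'); a=d['img'][185:345,205:405,::-1]; cv2.imwrite('pics/s1c.png',cv2.resize(a,None,fx=3.5,fy=3.5,interpolation=2))
C=np.array([6,52.9])
for h in(88,):
  for th in range(0,91,10):
    t=np.radians(th); s=h-7+4*th/90; u=np.array([np.sin(t),np.cos(t)]); n=np.array([-np.cos(t),np.sin(t)]); print(th,(C+s*u+20.6*n).round(1))
"
```

```text
lab mm [[-20.4   1.1 144.2]] yaw err deg 0.07 F [-0.1 -0.3 -2.2] open 0.05881195879756304 t 4.15
0 [-14.6 133.9]
10 [-1.000e-01  1.367e+02]
20 [ 14.6 136.9]
30 [ 29.3 134.5]
40 [ 43.4 129.6]
50 [ 56.5 122.2]
60 [ 68.2 112.6]
70 [ 78. 101.]
80 [85.7 87.9]
90 [91.  73.5]
```

View pics/s1c.png

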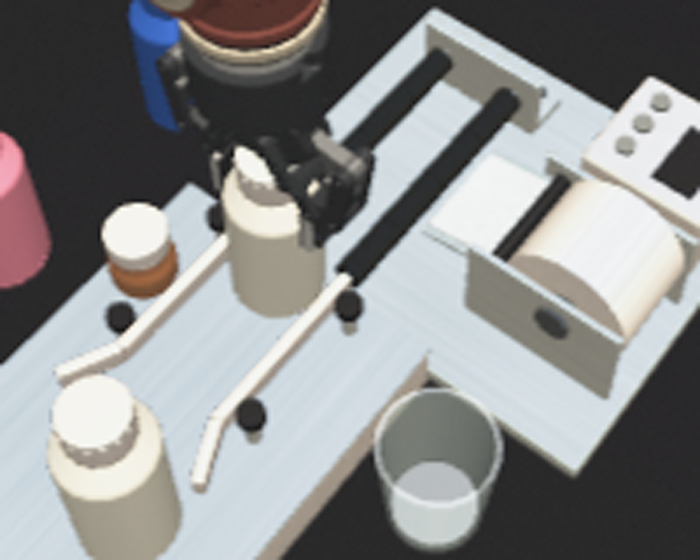

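>>> servo_tool(
  increments=[
    [[5.5,0.5,0.1,0.2,0],[5.5,1.0,0.1,0.1,0],[5.5,1.5,0.1,0,0],[5.5,2.0,0.1,0,0],[5.5,2.0,0.1,0,0]],
  ],
)

```text
t: 4.7
tool_pos: [0.5322, -0.0339, 0.1446]
tool_rot: [2.34, 2.095, 0.001]
contact_force: [0.9, -1.7, -1.9]
opening: 0.0589
grip_force: 32.6
```

```bash
python3 w.py; python3 -c "
from w import *
d=grab('scene','s2'); a=d['img'][185:345,205:405,::-1]; cv2.imwrite('pics/s2c.png',cv2.resize(a,None,fx=3.5,fy=3.5,interpolation=2))"
```

```text
lab mm [[ -0.6  -0.3 144.6]] yaw err deg -0.01 F [ 0.9 -1.7 -1.9] open 0.058910356590506176 t 4.7
```

View pics/s2c.png

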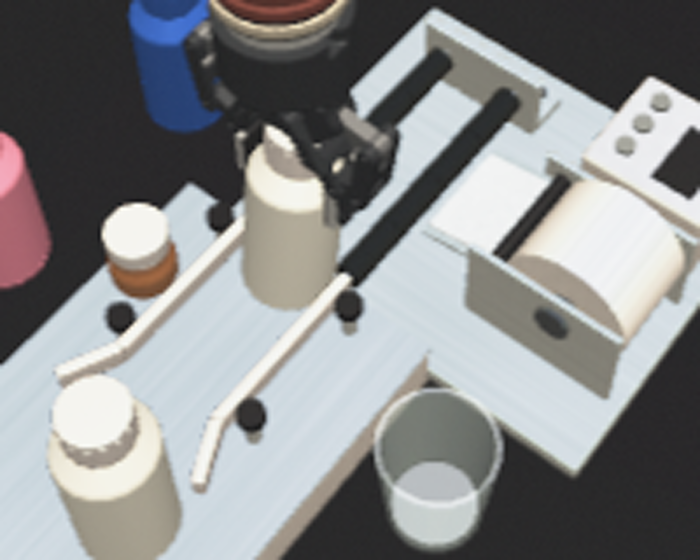

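>>> servo_tool(
  increments=[
    [[5.5,0.8,0,0,0],[5.5,1.5,0,0,0],[5.5,2.2,0,0.1,0],[5.5,3.0,0,0.2,0],[5.5,3.7,0,0.4,0]],
  ],
)

```text
t: 5.25
tool_pos: [0.536, 0.0034, 0.1405]
tool_rot: [-2.341, -2.095, -0.0]
contact_force: [-1.2, -2.9, 2.0]
opening: 0.0594
grip_force: 33.1
```

>>> servo_tool(
  increments=[
    [[5.5,0.7,0,0.3,0],[5.5,1.4,0,0.6,0],[5.5,1.4,0,0.6,0]],
  ],
)

```text
t: 5.55
tool_pos: [0.5374, 0.0176, 0.1339]
tool_rot: [-2.339, -2.096, -0.001]
contact_force: [-0.2, -1.0, 0.7]
opening: 0.0587
grip_force: 32.5
```

```bash
python3 w.py; python3 -c "
from w import *
d=grab('scene','s3'); a=d['img'][165:325,205:405,::-1]; cv2.imwrite('pics/s3c.png',cv2.resize(a,None,fx=3.5,fy=3.5,interpolation=2))"
```

```text
lab mm [[5.110e+01 1.000e-01 1.339e+02]] yaw err deg -0.04 F [-0.2 -1.   0.7] open 0.05873612512417542 t 5.55
```

View pics/s3c.png

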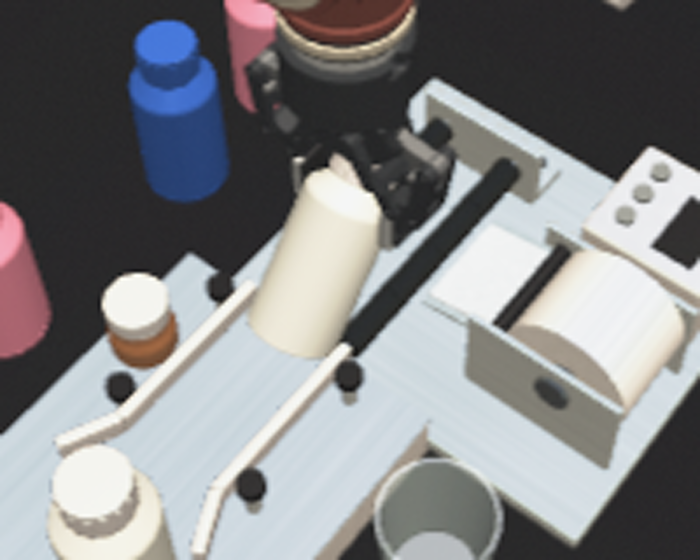

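>>> servo_tool(
  increments=[
    [[5.5,0.6,0,0.4,0],[5.5,1.2,0,0.8,0],[5.5,1.7,0,1.3,0],[5.5,2.3,0,1.9,0],[5.5,2.7,0,2.5,0]],
  ],
)

```text
t: 6.1
tool_pos: [0.5407, 0.0445, 0.1091]
tool_rot: [-2.341, -2.094, -0.003]
contact_force: [-0.9, 5.2, 7.8]
opening: 0.0591
grip_force: 31.8
```

>>> servo_tool(
  increments=[
    [[5.5,0.4,0,0.6,0],[5.5,0.8,0,1.3,0],[5.5,1.1,0,1.9,0],[5.5,1.1,0,1.9,0]],
  ],
)

```text
t: 6.5
tool_pos: [0.5431, 0.0566, 0.0912]
tool_rot: [-2.34, -2.095, -0.009]
contact_force: [-0.9, 7.1, 7.4]
opening: 0.0588
grip_force: 33.1
```

```bash
python3 w.py; python3 -c "
from w import *
d=grab('scene','s4'); a=d['img'][165:325,205:405,::-1]; cv2.imwrite('pics/s4c.png',cv2.resize(a,None,fx=3.5,fy=3.5,interpolation=2))"
```

```text
lab mm [[90.5 -1.2 91.2]] yaw err deg 0.0 F [-0.9  7.1  7.4] open 0.05883258895746218 t 6.5
```

View pics/s4c.png

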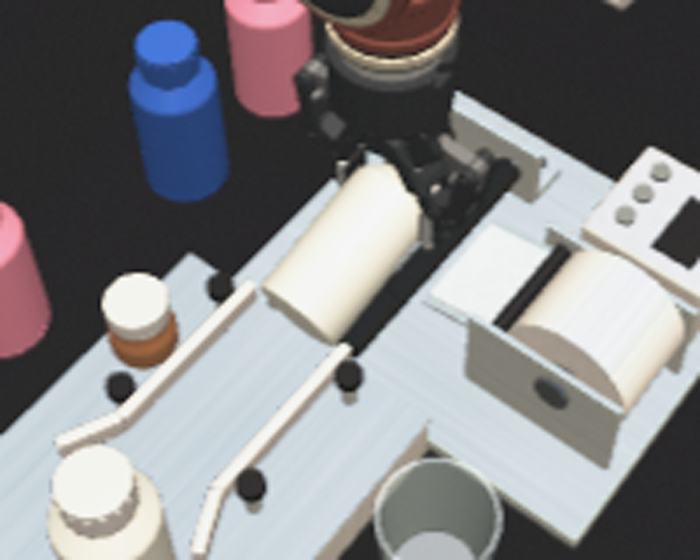

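>>> servo_tool(
  increments=[
    [[5.5,0.5,0,0,0],[5.5,1.0,0,0,0],[5.5,1.2,0,0.3,0],[5.5,1.3,0,0.6,0],[5.5,1.3,0,0.6,0]],
  ],
)

```text
t: 7.05
tool_pos: [0.5429, 0.0678, 0.0836]
tool_rot: [-2.34, -2.094, -0.001]
contact_force: [0.8, 1.6, 0.5]
opening: 0.0589
grip_force: 32.1
```

```bash
python3 w.py
```

```text
lab mm [[101.6   0.2  83.6]] yaw err deg 0.02 F [0.8 1.6 0.5] open 0.05889254576400724 t 7.05
```

>>> servo_tool(
  increments=[
    [[5.5,0,0,0.2,0],[5.5,0,0,0.3,0],[5.5,0,0,0.3,0]],
  ],
)

```text
t: 7.35
tool_pos: [0.5429, 0.0675, 0.0812]
tool_rot: [-2.341, -2.094, -0.0]
contact_force: [0.7, 3.4, 1.8]
opening: 0.0588
grip_force: 32.2
```

>>> servo_tool(
  increments=[
    [[5.5,0,0,0.2,0],[5.5,0,0,0.3,0],[5.5,0,0,0.3,0]],
  ],
)

```text
t: 7.65
tool_pos: [0.5429, 0.0672, 0.0781]
tool_rot: [-2.341, -2.095, 0.0]
contact_force: [0.2, 3.2, 1.6]
opening: 0.0587
grip_force: 32.3
```

```bash
python3 -c "
from w import *
st()
d=grab('scene','s5'); a=d['img'][165:325,205:405,::-1]; cv2.imwrite('pics/s5c.png',cv2.resize(a,None,fx=3.5,fy=3.5,interpolation=2))"
```

```text
lab mm [[1.01e+02 1.00e-01 7.81e+01]] yaw err deg 0.03 F [0.2 3.2 1.6] open 0.05869119664231748 t 7.65
```

>>> servo_tool(
  increments=[
    [[5.5,0,0,0.2,0],[5.5,0,0,0.2,0]],
  ],
)

```text
t: 7.9
tool_pos: [0.543, 0.0672, 0.076]
tool_rot: [-2.341, -2.095, 0.0]
contact_force: [0.4, 3.2, 1.3]
opening: 0.0585
grip_force: 32.4
```

>>> servo_tool(
  increments=[
    [[5.5,0,0,0.2,0],[5.5,0,0,0.2,0]],
  ],
)

```text
t: 8.1
tool_pos: [0.543, 0.0672, 0.074]
tool_rot: [-2.341, -2.095, 0.0]
contact_force: [-0.2, 3.6, 2.1]
opening: 0.059
grip_force: 32.5
```

```bash
cat >fit.py <<'E'
from w import *
from scipy.optimize import differential_evolution
import sys
def fit(d,hmax,bounds,save=None):
    "bottle (x,y,z base mm, theta deg) by matching the cream silhouette"
    im=d['img'].astype(int); m=((im[:,:,0]-im[:,:,2]>8)&(im.sum(2)>300)).astype(float)
    a=np.linspace(0,2*np.pi,40)
    def hull(p,h0,h1,r=30.):
        t=np.radians(p[3]); u=np.array([np.sin(t),0,np.cos(t)]); e1=np.array([np.cos(t),0,-np.sin(t)]); e2=np.array([0,1,0])
        P=[p[:3]+h*u+r*(np.cos(b)*e1+np.sin(b)*e2) for h in(h0,h1) for b in a]
        return cv2.convexHull((proj(d,wld(P))*16).astype(np.int32))
    def reg(H): 
        z=np.zeros(m.shape,np.uint8); cv2.fillConvexPoly(z,H,1,cv2.LINE_8,4); return z>0
    def cost(p):
        i=reg(hull(p,0,hmax)); o=reg(hull(p,-7,hmax,36.))&~i
        return -(m[i].mean()-m[o].mean())
    r=differential_evolution(cost,bounds,seed=1,maxiter=60,popsize=12,tol=1e-6)
    return r.x.round(1),r.fun
if __name__=='__main__':
    for f,b in(('s0' if 0 else 'scene0',[(-60,-30),(-6,6),(36,48),(-6,6)]),('s3',[(-60,20),(-4,4),(40,90),(20,70)]),('s4',[(-30,30),(-4,4),(50,90),(50,100)]),('s5',[(-30,30),(-4,4),(50,90),(50,100)])):
        print(f,fit(load(f),60,b))
E
python3 fit.py
```

```text
scene0 (array([-43.4,   4.9,  46.8,   3.2]), np.float64(-0.7108438648633493))
s3 (array([-25.4,   0.4,  69.6,  61.6]), np.float64(-0.8193707293818528))
s4 (array([-1.2,  3.9, 62.8, 73.1]), np.float64(-0.5255900260021582))
s5 (array([ 3.3,  1.6, 69.7, 79.8]), np.float64(-0.5542124542124541))
```

```bash
python3 -c "
from w import *
d=grab('scene','s6'); a=d['img'][190:300,250:390,::-1]; a=cv2.resize(a,None,fx=5,fy=5,interpolation=2)
def line(P,c):
    q=((proj(d,wld(P))-[250,190])*5).astype(int); cv2.polylines(a,[q.reshape(-1,1,2)],False,c,1)
t=np.linspace(0,2*np.pi,40)
for th,c in((90,(0,0,255)),(80,(0,255,0))):
    T=np.radians(th);u=np.array([np.sin(T),0,np.cos(T)]);e=np.array([-np.cos(T),0,np.sin(T)]); b=np.array([8,0,73.5])
    line(b+30*(np.cos(t)[:,None]*e+np.sin(t)[:,None]*np.array([0,1,0])),c); line([b+30*e,b+30*e+100*u],c); line([b-[0,30,0],b-[0,30,0]+100*u],c)
cv2.imwrite('pics/s6c.png',a)"
```

```text
(no output)
```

View pics/s6c.png

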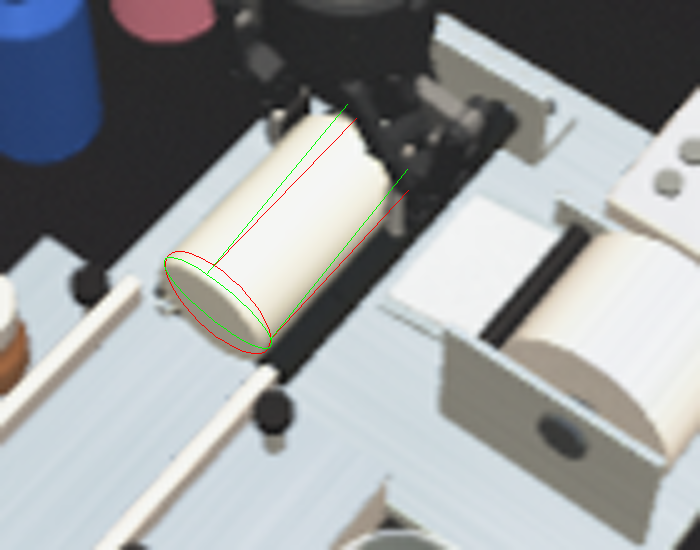

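>>> servo_tool(
  increments=[
    [[5.5,0.6,0,0,0],[5.5,1.2,0,0,0],[5.5,1.8,0,0,0],[5.5,2.4,0,0,0],[5.5,3.0,0,0,0]],
  ],
)

```text
t: 8.65
tool_pos: [0.5463, 0.0974, 0.0741]
tool_rot: [2.341, 2.095, -0.001]
contact_force: [-0.0, -2.8, -0.0]
opening: 0.059
grip_force: 32.3
```

>>> servo_tool(
  increments=[
    [[5.5,0.3,0,0,0],[5.5,0.6,0,0,0],[5.5,0.8,0,0,0],[5.5,1.0,0,0,0],[5.5,1.0,0,0,0]],
  ],
)

```text
t: 9.15
tool_pos: [0.5475, 0.1073, 0.0743]
tool_rot: [-2.341, -2.094, -0.001]
contact_force: [-0.1, -0.9, -0.6]
opening: 0.0589
grip_force: 32.3
```

```bash
python3 w.py
```

```text
lab mm [[141.4   0.   74.3]] yaw err deg 0.03 F [-0.1 -0.9 -0.6] open 0.05892120027289379 t 9.15
```

>>> servo_tool(
  increments=[
    [[5.5,0.1,0,0.1,0],[5.5,0.2,0,0.1,0],[5.5,0.2,0,0.1,0]],
  ],
)

```text
t: 9.45
tool_pos: [0.5477, 0.1089, 0.0732]
tool_rot: [-2.341, -2.095, 0.0]
contact_force: [-0.4, -1.1, -0.3]
opening: 0.0588
grip_force: 32.2
```

>>> servo_tool(
  increments=[
    [[5.5,0.1,0,0,0],[5.5,0.2,0,0,0],[5.5,0.2,0,0,0]],
  ],
)

```text
t: 9.75
tool_pos: [0.5479, 0.1111, 0.0733]
tool_rot: [-2.341, -2.095, -0.0]
contact_force: [-0.4, -1.2, -0.5]
opening: 0.0586
grip_force: 32.2
```

>>> servo_tool(
  increments=[
    [[5.5,0.1,0,0,0],[5.5,0.2,0,0,0],[5.5,0.2,0,0,0]],
  ],
)

```text
t: 10.05
tool_pos: [0.5482, 0.1131, 0.0733]
tool_rot: [-2.341, -2.095, -0.0]
contact_force: [0.1, -2.0, -0.3]
opening: 0.0592
grip_force: 32.2
```

>>> servo_tool(
  increments=[
    [[6.1,0,0,0,0],[6.3,0,0,0,0],[6.6,0,0,0,0],[6.8,0,0,0,0],[6.8,0,0,0,0]],
  ],
)

```text
t: 10.55
tool_pos: [0.5483, 0.113, 0.0734]
tool_rot: [-2.341, -2.095, -0.001]
contact_force: [0.8, 0.3, -0.4]
opening: 0.0679
grip_force: 0.0
```

>>> servo_tool(
  increments=[
    [[6.8,0,0,-1.5,0],[6.8,0,0,-4,0],[6.8,0,0,-8,0],[6.8,-3,0,-11,0],[6.8,-8,0,-11,0]],
  ],
)

```text
t: 11.05
tool_pos: [0.5429, 0.0341, 0.1912]
tool_rot: [2.33, 2.094, 0.014]
contact_force: [1.0, -1.8, 0.3]
opening: 0.0681
grip_force: 0.0
```

>>> servo_tool(
  increments=[
    [[0,-5,0,0,0],[0,-9,0,0,0],[0,-9,0,0,0],[0,-9,0,0,0]],
  ],
)

```text
t: 11.45
tool_pos: [0.5295, -0.0567, 0.1844]
tool_rot: [2.343, 2.092, 0.002]
contact_force: [-0.0, 0.5, 0.5]
opening: 0.01
grip_force: 0.0
```

```bash
python3 -c "
from fit import *
st()
d=grab('scene','s7')
print(fit(d,95,[(30,65),(-6,6),(60,85),(80,100)]))
d=grab('top','t7'); print(fit(d,95,[(30,65),(-6,6),(72,74),(88,92)]))
print(proj(d,wld([[50,0,73.5],[190,0,73.5]])))
d=grab('wrist','w7'); a=d['img']; print(proj(d,wld([[50,0,103.5],[50,30,73.5],[50,-30,73.5]])))
"
```

```text
lab mm [[-23.6  -0.2 184.4]] yaw err deg 0.14 F [-0.   0.5  0.5] open 0.009955811264206457 t 11.45
(array([53.3,  3.4, 62.1, 82.4]), np.float64(-0.5169894870018374))
(array([48.5,  0.1, 72.2, 88.8]), np.float64(-0.5597964376590331))
[[346.21866197 196.38403678]
 [296.82293036 191.84749332]]
[[319.95655685 113.0098121 ]
 [279.55883254 113.58492525]
 [360.08719377 113.58947134]]
```

>>> servo_tool(
  increments=[
    [[0,0,0,5,0],[0,0,0,10,0],[0,0,0,10.8,0],[0,2,0,10.8,0],[0,4,0,10.8,0]],
  ],
)

```text
t: 12.1
tool_pos: [0.5344, -0.0153, 0.0763]
tool_rot: [2.341, 2.095, 0.0]
contact_force: [-0.1, 0.1, -0.4]
opening: -0.0001
grip_force: 0.0
```

>>> servo_tool(
  increments=[
    [[0,0.5,0,0,0],[0,0.9,0,0,0],[0,1.2,0,0,0],[0,1.5,0,0,0],[0,1.5,0,0,0]],
  ],
)

```text
t: 12.6
tool_pos: [0.5355, -0.0015, 0.0755]
tool_rot: [2.341, 2.095, 0.0]
contact_force: [0.6, -0.7, 0.5]
opening: -0.0003
grip_force: 0.0
```

```bash
python3 w.py
```

```text
lab mm [[31.9 -0.1 75.5]] yaw err deg 0.03 F [ 0.6 -0.7  0.5] open -0.0002830087662574052 t 12.6
```

>>> servo_tool(
  increments=[
    [[0,0.2,0,0,0],[0,0.4,0,0,0],[0,0.4,0,0,0]],
  ],
)

```text
t: 12.9
tool_pos: [0.5359, 0.0021, 0.0754]
tool_rot: [2.341, 2.094, -0.001]
contact_force: [0.2, -1.5, 1.4]
opening: -0.0
grip_force: 0.0
```

>>> servo_tool(
  increments=[
    [[0,0.2,0,0,0],[0,0.3,0,0,0],[0,0.3,0,0,0]],
  ],
)

```text
t: 13.2
tool_pos: [0.5363, 0.0055, 0.0754]
tool_rot: [2.341, 2.095, -0.0]
contact_force: [-0.7, -2.7, 0.7]
opening: 0.0002
grip_force: 0.0
```

>>> servo_tool(
  increments=[
    [[0,0.1,0,0,0],[0,0.2,0,0,0],[0,0.2,0,0,0]],
  ],
)

```text
t: 13.5
tool_pos: [0.5364, 0.0056, 0.0755]
tool_rot: [2.339, 2.093, -0.005]
contact_force: [-1.9, -11.9, 2.7]
opening: -0.0
grip_force: 0.0
```

>>> servo_tool(
  increments=[
    [[0,-1,0,0,0],[0,-3,0,0,0],[0,-4,0,-4,0],[0,-5,0,-8,0],[0,-6,0,-12,0]],
  ],
)

```text
t: 14.0
tool_pos: [0.5293, -0.0519, 0.196]
tool_rot: [-2.34, -2.094, -0.001]
contact_force: [1.0, -0.3, -0.1]
opening: 0.0
grip_force: 0.0
```

>>> servo_tool(
  increments=[
    [[8.5,-2,0,-4,0],[8.5,-6,0.5,-5,0],[8.5,-10,1.5,-5,0],[8.5,-14,2.5,-5,0],[8.5,-17,3,-5,0]],
  ],
)

```text
t: 14.5
tool_pos: [0.541, -0.2261, 0.2452]
tool_rot: [-2.342, -2.094, -0.003]
contact_force: [0.2, 0.2, 0.3]
opening: 0.0721
grip_force: 0.0
```

>>> servo_tool(
  increments=[
    [[8.5,0,0,0,0],[8.5,0,0,0,0]],
  ],
)

```text
t: 14.7
tool_pos: [0.5407, -0.2243, 0.2447]
tool_rot: [-2.341, -2.093, -0.002]
contact_force: [-0.1, 0.6, -0.4]
opening: 0.0853
grip_force: 0.0
```

```bash
python3 -c "
from w import *
st()
d=grab('wrist','w8'); print(proj(d,wld([[-190.1,-30.4,182]])))
im=d['img'].astype(int); m=((im[:,:,0]>225)&(im[:,:,2]>195)).astype(np.uint8)
n,l,s,c=cv2.connectedComponentsWithStats(m)
for i in range(1,n):
    if s[i,4]>400: print(s[i],c[i], lab(onz(d,[s[i,0]+s[i,2]/2,s[i,1]+s[i,3]/2],.182)).round(1))
d=grab('top','t8')
"
```

```text
lab mm [[-189.   -29.8  244.7]] yaw err deg 0.09 F [-0.1  0.6 -0.4] open 0.08525596049449799 t 14.7
[[321.19747553 228.83118579]]
[ 229    0   23  160 1386] [242.58513709  79.08369408] [[-98.6  16.1 182. ]]
[ 324    0   25  160 1475] [330.28       79.5159322] [[-98.7 -39.2 182. ]]
[ 169   25   47   52 1903] [192.25696269  50.54808198] [[-83.4  42.  182. ]]
[   0   56   47   57 2171] [21.42653155 84.51773376] [[-100.8  141.7  182. ]]
[ 539  165   50   47 1816] [563.52643172 188.0589207 ] [[-163.1 -184.6  182. ]]
[ 282  173   75   82 4243] [318.89323592 214.26160735] [[-179.8  -29.3  182. ]]
[ 598  241   42  141 3550] [622.96647887 312.43352113] [[-253.7 -244.1  182. ]]
```

>>> servo_tool(
  increments=[
    [[8.5,-0.1,0,4,0],[8.5,-0.1,0,8,0],[8.5,-0.1,0,10.5,0],[8.5,-0.1,0,10.9,0],[8.5,-0.1,0,10.9,0]],
  ],
)

```text
t: 15.3
tool_pos: [0.5405, -0.2242, 0.1359]
tool_rot: [-2.339, -2.095, 0.0]
contact_force: [-0.3, 0.1, 1.0]
opening: 0.0849
grip_force: 0.0
```

>>> servo_tool(
  increments=[
    [[6.2,0,0,0,0],[6,0,0,0,0],[5.6,0,0,0,0],[5.5,0,0,0,0],[5.5,0,0,0,0]],
  ],
  newtons=30,
)

```text
t: 15.8
tool_pos: [0.5417, -0.226, 0.1392]
tool_rot: [2.339, 2.093, 0.001]
contact_force: [-2.8, 0.4, 6.8]
opening: 0.0591
grip_force: 32.1
```

>>> servo_tool(
  increments=[
    [[5.5,0,0,-0.3,0],[5.5,0,0,-0.6,0],[5.5,0,0,-0.7,0],[5.5,0,0,-0.7,0]],
  ],
)

```text
t: 16.2
tool_pos: [0.5406, -0.2253, 0.1432]
tool_rot: [-2.341, -2.095, -0.0]
contact_force: [-0.5, 0.1, -2.5]
opening: 0.0587
grip_force: 32.7
```

```bash
python3 w.py
```

```text
lab mm [[-189.9  -29.8  143.2]] yaw err deg 0.02 F [-0.5  0.1 -2.5] open 0.05871738572816996 t 16.2
```

>>> servo_tool(
  increments=[
    [[5.5,0,-1,0,0],[5.5,0,-2,0,0],[5.5,1,-3,0,0],[5.5,3,-3,0,0],[5.5,5,-3,0,0]],
  ],
)

```text
t: 16.7
tool_pos: [0.5152, -0.1713, 0.1431]
tool_rot: [-2.342, -2.093, -0.0]
contact_force: [0.4, 0.4, -2.7]
opening: 0.0592
grip_force: 32.9
```

>>> servo_tool(
  increments=[
    [[5.5,2,0,0,0],[5.5,4,0,0,0],[5.5,6,0,0,0],[5.5,8,0,0,0],[5.5,9,0,0,0]],
  ],
)

```text
t: 17.2
tool_pos: [0.5255, -0.081, 0.1431]
tool_rot: [-2.339, -2.096, -0.0]
contact_force: [0.7, -0.2, -2.6]
opening: 0.0587
grip_force: 32.9
```

>>> servo_tool(
  increments=[
    [[5.5,1.0,0,0,0],[5.5,1.6,0,0,0],[5.5,1.6,0,0.3,0],[5.5,1.6,0,0.4,0],[5.5,1.6,0,0.4,0]],
  ],
)

```text
t: 17.7
tool_pos: [0.5281, -0.0674, 0.1394]
tool_rot: [-2.342, -2.094, 0.0]
contact_force: [-1.3, 0.5, -0.3]
opening: 0.059
grip_force: 33.1
```

```bash
python3 w.py
```

```text
lab mm [[-34.4   0.  139.4]] yaw err deg 0.06 F [-1.3  0.5 -0.3] open 0.059016513589574875 t 17.7
```

>>> servo_tool(
  increments=[
    [[6.0,0,0,0.1,0],[6.3,0,0,0.1,0],[6.8,0,0,0,0],[7.5,0,0,0,0],[8.5,0,0,0,0]],
  ],
)

```text
t: 18.2
tool_pos: [0.5284, -0.0671, 0.1395]
tool_rot: [2.341, 2.094, 0.001]
contact_force: [0.1, 0.5, 0.6]
opening: 0.085
grip_force: 0.0
```

>>> servo_tool(
  increments=[
    [[8.5,0,0,0,0],[8.5,0,0,-1,0],[8.5,0,0,-4,0],[8.5,0,0,-8,0],[8.5,0,0,-12,0]],
  ],
)

```text
t: 18.7
tool_pos: [0.5278, -0.0669, 0.2609]
tool_rot: [-2.341, -2.095, 0.0]
contact_force: [0.5, -0.4, 0.2]
opening: 0.0851
grip_force: 0.0
```

>>> servo_tool(
  increments=[
    [[8.5,-5,0,0,0],[8.5,-10,0,0,0],[8.5,-15,0,0,0],[8.5,-20,0,0,0],[8.5,-20,0,0,0]],
  ],
)

```text
t: 19.2
tool_pos: [0.505, -0.2707, 0.2601]
tool_rot: [2.346, 2.086, -0.002]
contact_force: [0.1, 0.6, -0.0]
opening: 0.0853
grip_force: 0.0
```

```bash
python3 -c "
from fit import *
st()
d=grab('top','t9')
print('lead',fit(d,95,[(30,65),(-8,8),(73,74),(89,91)]))
s=grab('scene','s9')
print('lead',fit(s,95,[(30,65),(-8,8),(60,85),(80,100)]))
print('next',fit(s,95,[(-60,0),(-10,10),(40,44),(-8,8)]))
for dd,n in((d,'t9'),(s,'s9')):
    im=dd['img'].astype(int); m=((im[:,:,0]-im[:,:,2]>-2)&(im.sum(2)>650)).astype(np.uint8)
    n_,l,st_,c=cv2.connectedComponentsWithStats(m); u=proj(dd,wld([[-34,0,182]]))[0]; k=l[int(u[1]),int(u[0])]
    print('cap px',u,c[k],st_[k],lab(onz(dd,c[k],.182)).round(1))
"
```

```text
lab mm [[-239.1    0.6  260.1]] yaw err deg 0.39 F [ 0.1  0.6 -0. ] open 0.08530336003238011 t 19.2
lead (array([52. ,  0.1, 73.4, 89.8]), np.float64(-0.5552731893265566))
lead (array([50.6, -1.4, 76.1, 86. ]), np.float64(-0.5550028807374687))
next (array([-32.5,   7. ,  40.5,   3.2]), np.float64(-0.7381139057893746))
cap px [381.21650345 194.5170158 ] [319.48258888 200.21010795] [     0      0    640    400 249467] [[121.5  29.1 182. ]]
cap px [277.45602374 235.26153188] [276.578125  234.6484375] [267 227  21  16 256] [[-34.    2.3 182. ]]
```

```bash
python3 -c "
from station import ctrl
print(ctrl.finish_job())"
```

```text
the job is handed in; nothing more can be done
None
```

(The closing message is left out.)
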